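Set out the centrifuge's adapter kit

ROBOT

A 6-joint arm with a two-finger parallel gripper is mounted at the origin on the work surface. World frame = base frame: x ahead of the robot, y to its left, z up, the work surface at z = 0. Lengths are in mm, angles in rad, forces in N, time in s.
With the tool pointing down it reaches from about 275 to 1000 mm from the base axis. Payload 8.4 kg.
Tool frame: the origin (TCP) lies midway between the tips of the shut fingers; the grasp point (between the pads) lies 19 mm behind it; z points along the fingers, x is the direction in which the jaws open and shut, and the axes are right-handed (so a half turn about z gives the same grasp; the last joint's range is limited). The gripper opens to 85 mm and grips with 20 to 120 N. Pads are 22 mm wide; open, the fingers measure 114 mm over their backs; the gripper's body (76 mm by 85 mm) begins 54 mm behind the grasp point. The pads swing forward as they close: fully open they stand 13 mm farther back than shut.
Start: joints at [1.278, 0.353, 1.633, -0, 1.155, -0.002], TCP at [179.198, 598.762, 231.281] pointing down, gripper open.
Joint ranges: [-2.63, 2.63], [-0.92, 2.1], [0.06, 2.66], [-1.3, 4.44], [0, 2.69], [-3.02, 3.02]. Speed limits (rad/s): [2.22, 2.22, 2.79, 3.14, 3.14, 3.14].

INTERFACE

Orientations are given as [roll, pitch, yaw] about the fixed x, y, z axes, in that order (R = Rz(yaw) Ry(pitch) Rx(roll)).
In Python, from rig import sense, grab_frame, camera_model, job gives the robot as it stands.
- The arm moves only by the tool arm_command, never from a script. Its argument "plan" is a list of rows, each an object with "translation": the shift along the tool's x, y, z in cm, a list of three; "twist": the turn about the tool's z in rad; "gripper": the opening, from 0 (shut) to 1 (fully open). A call has exactly 5 rows; each row is the pose to reach, as a shift and turn from the pose measured when the call began, along the tool's axes at that moment; what a row does not reach only later rows make up. A row lasts 1/12 s, in which the tool goes at most 41.7 mm and 7.16 degrees, less where a joint would pass 70% of its speed; a pose out of reach is approached as far as the arm can. A call with a gripper value outside its range is refused whole. The fingers move at their own pace and stop on an object; "squeeze" is the grip in N (left out, the last holds). Time passes only in rows, so rows that repeat a pose let the fingers close, or fill a call up. It gives the time, the measured TCP pose, the force and the opening at its end, in the units of the state.
- sense(): the state, without advancing time (a new reading comes with each control period).
- grab_frame(name): name is "scene" or "side" or "wrist"; returns the picture (480x640x3 uint8, blue, green, red); there is no depth.
- camera_model(name): a dict with "fx", "fy", "cx", "cy" (pixels), "pose" (4x4, takes a point from camera to world coordinates). Camera axes: x right, y down, z forward; pixel columns grow to the right and rows downward; lengths in mm; the calibration is good to about 2 mm. A picture is of the moment at which its call begins: read the wrist's pose just before it. camera_model takes no time and is no camera call; for the wrist camera it gives the pose at the moment of the call.
- job.sign_off(): hands the job in, once; it reports no verdict.
The state is a dict: "clock": time; "qpos": joint angles; "qvel": joint speeds; "joint_efforts": joint torques, N m; "eef_pos": TCP position; "tcp_rot": TCP orientation; "contact_force": force on the tool from outside, world axes, zero at the start; "wrist_torque": the same for the moment, N m; "opening": opening from 0.0 (shut) to 1.0 (fully open).
Only numpy, scipy, OpenCV 4.12 (cv2) and the standard library are available. Lean on these libraries where they do the work, as an engineer would, in place of code of your own. Each camera call takes 0.05 s, during which the arm holds its last target.

TASK

Set out the centrifuge kit: stand the four cream tube adapters upright on the four ring marks of the white rail, one centred on each mark, in order of height, with the tallest at the end of the row nearest the grey spanner tray and the shortest at the other end. Lay the spanner in the tray's cut-out, flat and fully down, its head in the wide end. Leave everything standing or lying still, released.

Things in the scene. Friction and masses are not known exactly. Their poses are not given: they have to be found in the camera images.
- adapter_32_mid (a point): Centre (on the axis, half-way up) of the shortest of four cream plastic tube adapters: upright cylinder, diameter 36 mm, 32 mm tall, about 40 g, standing loose on the bench; flat top with a dark 8 mm disc as its bore (the taller, the wider). z axis up; its turn about z does not matter.
- adapter_44_mid (a point): Centre (on the axis, half-way up) of the second shortest of four cream plastic tube adapters: upright cylinder, diameter 36 mm, 44 mm tall, about 55 g, standing loose on the bench; flat top with a dark 12 mm disc as its bore (the taller, the wider). z axis up; its turn about z does not matter.
- adapter_56_mid (a point): Centre (on the axis, half-way up) of the second tallest of four cream plastic tube adapters: upright cylinder, diameter 36 mm, 56 mm tall, about 70 g, standing loose on the bench; flat top with a dark 17 mm disc as its bore (the taller, the wider). z axis up; its turn about z does not matter.
- adapter_68_mid (a point): Centre (on the axis, half-way up) of the tallest of four cream plastic tube adapters: upright cylinder, diameter 36 mm, 68 mm tall, about 85 g, standing loose on the bench; flat top with a dark 22 mm disc as its bore (the taller, the wider). z axis up; its turn about z does not matter.
- mark_1: Ring mark 1 of four, counted from the robot's left: flat black ring, 50 mm across, with a centre dot, on the fixed white rail (a flat bar 76 x 276 mm, 12 mm thick). Origin: centre of the mark on the rail's top face, 12 mm above the bench. y axis along the rail to the robot's left, x axis across it, away from the robot. Neighbouring marks are 58 to 70 mm apart.
- mark_2: Ring mark 2 of four, counted from the robot's left: flat black ring, 50 mm across, with a centre dot, on the fixed white rail (a flat bar 76 x 276 mm, 12 mm thick). Origin: centre of the mark on the rail's top face, 12 mm above the bench. y axis along the rail to the robot's left, x axis across it, away from the robot. Neighbouring marks are 58 to 70 mm apart.
- mark_3: Ring mark 3 of four, counted from the robot's left: flat black ring, 50 mm across, with a centre dot, on the fixed white rail (a flat bar 76 x 276 mm, 12 mm thick). Origin: centre of the mark on the rail's top face, 12 mm above the bench. y axis along the rail to the robot's left, x axis across it, away from the robot. Neighbouring marks are 58 to 70 mm apart.
- mark_4: Ring mark 4 of four, counted from the robot's left: flat black ring, 50 mm across, with a centre dot, on the fixed white rail (a flat bar 76 x 276 mm, 12 mm thick). Origin: centre of the mark on the rail's top face, 12 mm above the bench. y axis along the rail to the robot's left, x axis across it, away from the robot. Neighbouring marks are 58 to 70 mm apart.
- spanner_grip (a point): Rotor spanner lying flat on the bench, 150 mm long, about 150 g: black straight handle 110 mm long, 18 wide, 20 high; round steel head 40 mm across, 12 thick, with a dark hexagon. The point is in the handle at the balance point, 10 mm above the underside; x axis along the handle to the head, z up. Handle's plain end at x = -75 mm, head's centre at x = +55 mm.
- pocket (a point): Where the spanner's point lies when home in the fixed dark grey tray (190 x 100 x 11 mm high). x along the cut-out to its wide head end, z up. Cut-out: 8 mm deep, floor 10 mm below this point and 3 mm above the bench; channel 28 mm wide, x -80 to 30 mm; head end 50 mm square, x 30 to 80; finger notches of full depth, 84 mm across, at x -24 to 24. The handle ends 12 mm proud.
Things that resemble listed ones, but are neither listed nor needed, are in the scene too. What is shaped like the part that bears adapter_44_mid but green, orange or yellow is not meant.

How it is judged (in metres and radians):
At the end, for the whole second after the job is handed in: Each adapter stands on the rail within 12 mm of its own mark, upright within 0.1 rad, heights falling away from the tray end; the spanner is within 10 mm of the pocket point in plan, 4 mm in height, aligned within 0.15 rad, flat within 0.08 rad; all at rest and released (((world y of pocket above 0 m and horizontal distance between adapter_32_mid and mark_4 below 0.012 m and horizontal distance between adapter_44_mid and mark_3 below 0.012 m and horizontal distance between adapter_56_mid and mark_2 below 0.012 m and horizontal distance between adapter_68_mid and mark_1 below 0.012 m) or (world y of pocket below 0 m and horizontal distance between adapter_32_mid and mark_1 below 0.012 m and horizontal distance between adapter_44_mid and mark_2 below 0.012 m and horizontal distance between adapter_56_mid and mark_3 below 0.012 m and horizontal distance between adapter_68_mid and mark_4 below 0.012 m)) and angle between each of adapter_32_mid, adapter_44_mid, adapter_56_mid, adapter_68_mid's own z axis and vertical below 0.1 rad and z of adapter_32_mid in the frame of mark_1 between 0.012 and 0.02 m and linear speed of each of adapter_32, adapter_44, adapter_56, adapter_68, spanner below 0.02 m/s and z of adapter_44_mid in the frame of mark_1 between 0.018 and 0.026 m and z of adapter_56_mid in the frame of mark_1 between 0.024 and 0.032 m and z of adapter_68_mid in the frame of mark_1 between 0.03 and 0.038 m and horizontal distance between spanner_grip and pocket below 0.01 m and z of spanner_grip in the frame of pocket between -0.004 and 0.004 m and angle between the x axis of spanner_grip and the x axis of pocket, either way round below 0.15 rad and angle between spanner_grip's own z axis and vertical below 0.08 rad); the robot touches nothing.
It also fails if it takes over 106 s, if anything falls off the work surface, if the arm or the gripper's body presses on something with over 40 N, if the wrist force passes 120 N, or if a joint passes its speed limit or range.

## Working session

There is one attempt and no reset: what is moved stays moved. The work goes in short steps, Python scripts to look and compute and a tool call to move; the robot and the scene stay as the last step left them, time stands still between calls to the robot, and variables do not carry over. Pictures are saved under pics/ and viewed, and the job is handed in when it is done.

Besides the shell and the picture viewer there is one more tool, called after "Request:" as name(argument=value, ...) on one line, values as JSON. arm_command: Moves the arm, as the interface text tells. Its arguments: {"type":"object","properties":{"plan":{"type":"array","items":{"type":"object","properties":{"translation":{"type":"array","items":{"type":"number"}},"twist":{"type":"number"},"gripper":{"type":"number"}}}},"squeeze":{"type":"number"}},"required":["plan"]}

```bash
mkdir -p pics
python3 - <<'E'
from rig import *
import cv2
for n in("scene","side","wrist"):
    m=camera_model(n); f=grab_frame(n); cv2.imwrite(f"pics/{n}0.png",f); print(n,m)
print(sense())
E
```

```text
scene {'fx': 578.9742489753548, 'fy': 578.9742489753548, 'cx': 330.4488952937571, 'cy': 239.62405181283088, 'pose': array([[ 3.94998436e-01,  7.75609938e-01, -4.92346890e-01,
         1.09012567e+03],
       [ 9.18649480e-01, -3.28976322e-01,  2.18764057e-01,
        -2.32253633e+02],
       [ 7.70510728e-03, -5.38705675e-01, -8.42458799e-01,
         1.01360730e+03],
       [ 0.00000000e+00,  0.00000000e+00,  0.00000000e+00,
         1.00000000e+00]])}
side {'fx': 538.1466375074485, 'fy': 538.1466375074485, 'cx': 316.70435066653863, 'cy': 236.56904961619006, 'pose': array([[ 9.85627666e-01, -9.47174058e-02,  1.39881084e-01,
         3.99943167e+02],
       [-1.67699502e-01, -6.48441877e-01,  7.42563135e-01,
        -6.59187038e+02],
       [ 2.03710992e-02, -7.55348757e-01, -6.55006315e-01,
         6.38136866e+02],
       [ 0.00000000e+00,  0.00000000e+00,  0.00000000e+00,
         1.00000000e+00]])}
wrist {'fx': 382.39579739389393, 'fy': 382.39579739389393, 'cx': 321.1818382298044, 'cy': 240.43717383386885, 'pose': array([[ 2.86961435e-01,  9.09640210e-01,  3.00346171e-01,
       
[... 247 characters left out ...]

         1.00000000e+00]])}
{'clock': 0.15, 'qpos': array([ 1.27759153e+00,  3.53477449e-01,  1.63394859e+00,  3.44915516e-05,
        1.15519431e+00, -2.40978557e-03]), 'qvel': array([ 0.00156874, -0.00093873,  0.00089038, -0.00090836,  0.00097659,
       -0.00108602]), 'joint_efforts': array([-4.93905827e-04, -6.05633783e+01, -3.42339456e+01, -3.87148464e-05,
        6.03721113e-03,  4.12804332e-05]), 'eef_pos': array([179.08976327, 598.4237898 , 230.74768753]), 'tcp_rot': array([-3.14155864e+00,  1.02761896e-03,  1.27998739e+00]), 'contact_force': array([ 0.30260659, -0.19879623,  0.36637443]), 'wrist_torque': array([-0.0211393 ,  0.00990506, -0.01231456]), 'opening': 0.9987069172253751}
```

View pics/scene0.png

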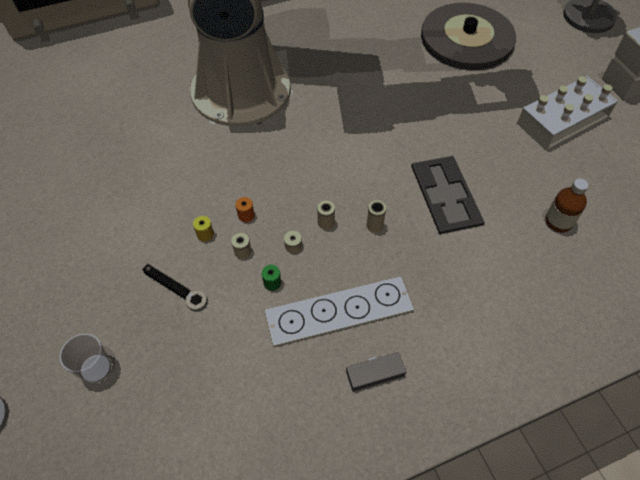

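View pics/side0.png

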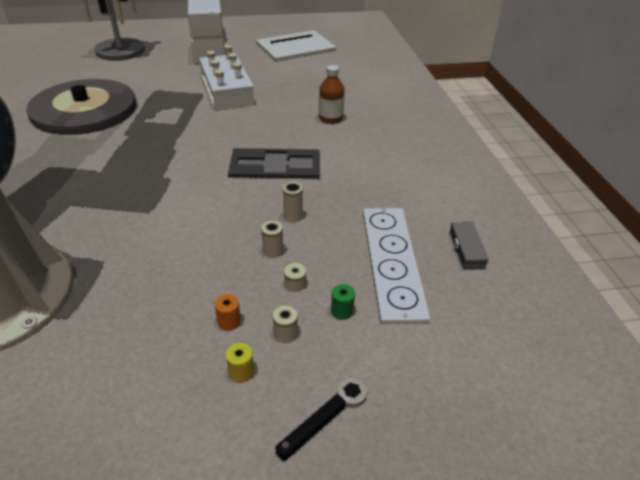

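View pics/wrist0.png

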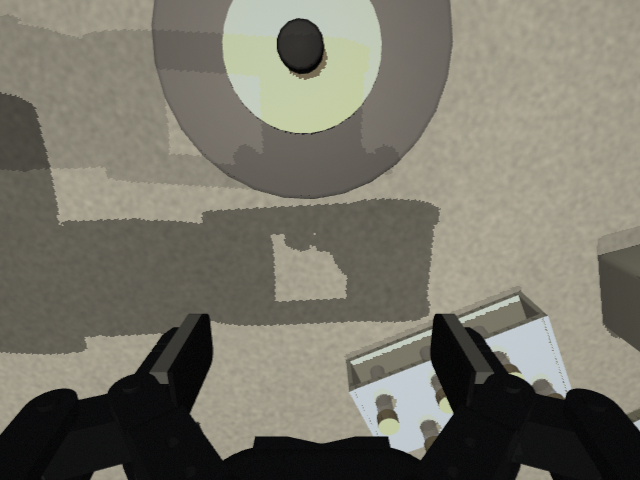

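Run:
```python
import cv2
a=cv2.imread("pics/scene0.png"); 
cv2.imwrite("pics/c1.png",cv2.resize(a[185:345,130:330],None,fx=4,fy=4,interpolation=cv2.INTER_CUBIC)[:600])
cv2.imwrite("pics/c2.png",cv2.resize(a[150:300,290:490],None,fx=4,fy=4,interpolation=cv2.INTER_CUBIC))
cv2.imwrite("pics/c3.png",cv2.resize(a[270:345,255:415],None,fx=5,fy=5,interpolation=cv2.INTER_CUBIC))
b=cv2.imread("pics/side0.png")
cv2.imwrite("pics/d1.png",cv2.resize(b[140:290,220:420],None,fx=4,fy=4,interpolation=cv2.INTER_CUBIC))
cv2.imwrite("pics/d2.png",cv2.resize(b[255:465,200:440],None,fx=2.8,fy=2.8,interpolation=cv2.INTER_CUBIC))
```

```text
(no output)
```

View pics/c1.png

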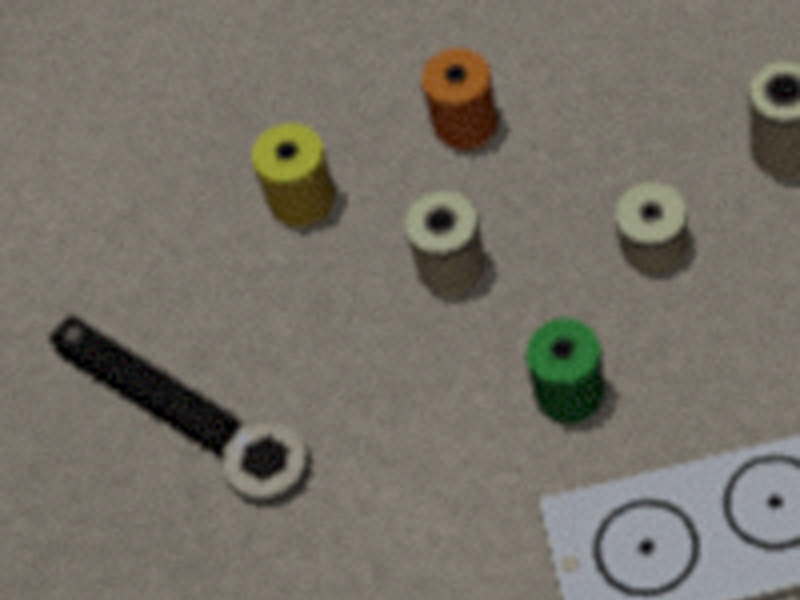

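View pics/c2.png

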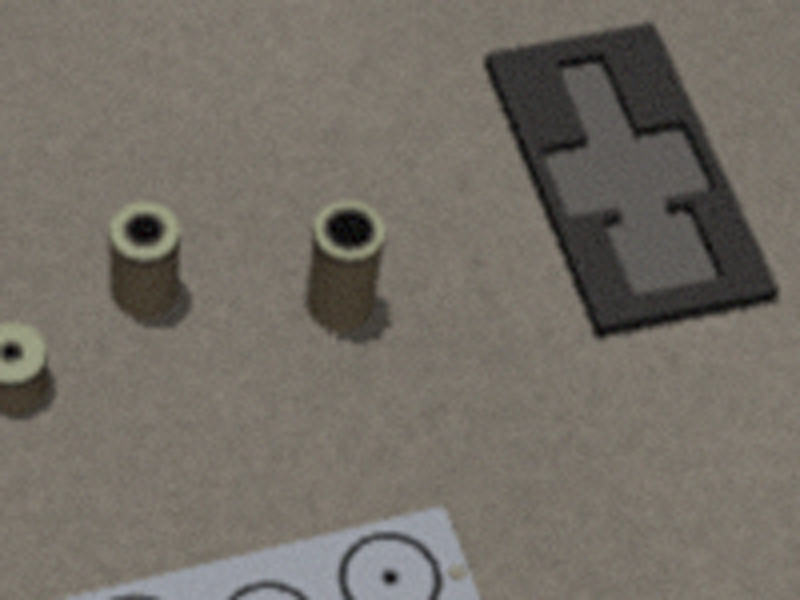

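View pics/c3.png

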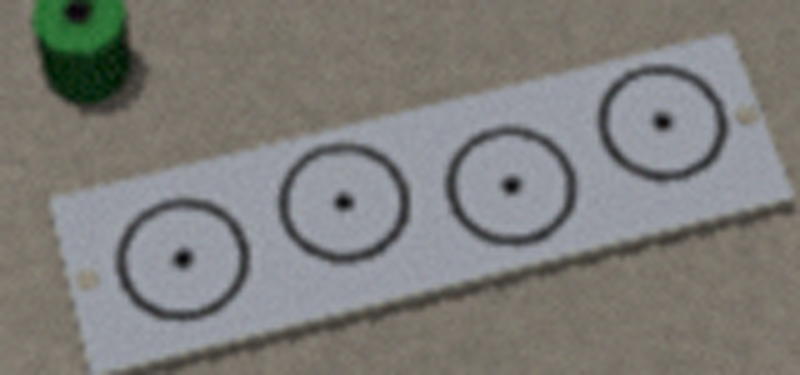

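View pics/d1.png

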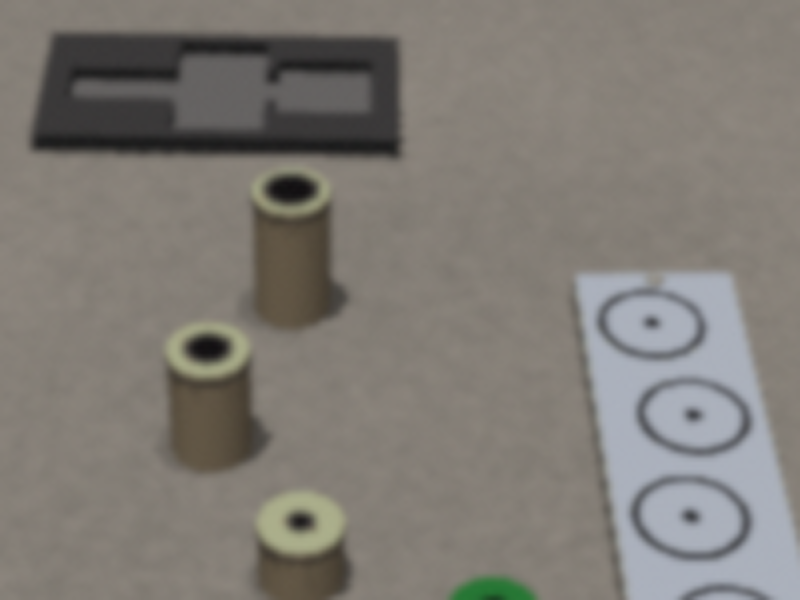

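View pics/d2.png

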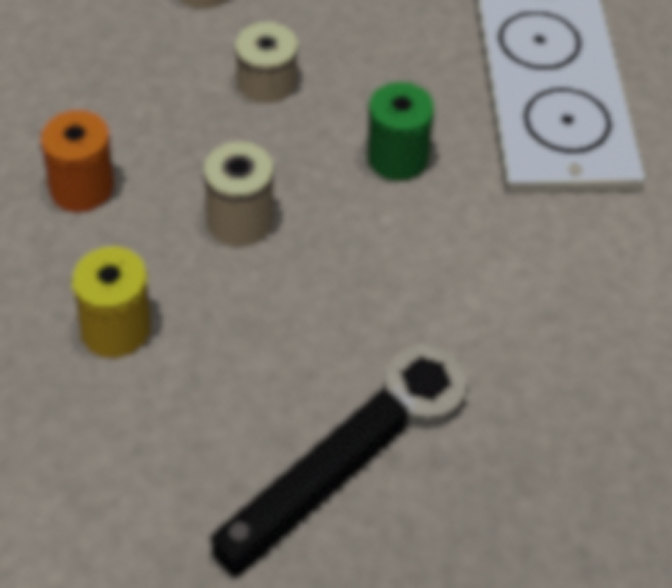

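```bash
cat > h.py <<'E'
import numpy as np, json
C={}
def ray(n,u,v):
    from rig import camera_model
    m=C.get(n) or camera_model(n); C[n]=m
    d=m['pose'][:3,:3]@np.array([(u-m['cx'])/m['fx'],(v-m['cy'])/m['fy'],1]); return m['pose'][:3,3],d
def onz(n,u,v,z):
    o,d=ray(n,u,v); return (o+d*(z-o[2])/d[2])
E
python3 - <<'E'
from h import *
np.set_printoptions(precision=1,suppress=True)
S={'m1':(387,294,12,383-.4,220.1),'m2':(357,306.6,12,393.1,243.4),'m3':(323.4,310,12,392.4,268.6),'m4':(291.2,321.2,12,402.2,297.2),
'a32':(292.4,237.4,32,294.6,269.9),'a44':(239.6,239.4,44,284.7,314),'a56':(325.6,206.6,56,271.6,226.6),'a68':(377.1,206.9,68,292.4,186.9),
'hex':(196.1,299.1,14,352.2,389.7),'hole':(148.1,268.4,20,284.7,444.3),
'green':(130+563/4-.4,185+348/4-.4,44,200+401/2.8-.3,255+104/2.8-.3),'orange':(130+456/4,185+74/4,44,200+75/2.8,255+133/2.8),'yellow':(130+287/4,185+150/4,44,200+109/2.8,255+274/2.8),
}
for k,(u,v,z,a,b) in S.items():
    p=onz('scene',u,v,z); q=onz('side',a,b,z)
    o1,d1=ray('scene',u,v);o2,d2=ray('side',a,b)
    t=np.linalg.lstsq(np.c_[d1,-d2],o2-o1,rcond=None)[0]
    print(k,p[:2],q[:2],(o1+d1*t[0]+o2+d2*t[1])/2)
for n,off,pts in(('scene',(290,150),[(488,55),(652,25),(775,292),(598,325)]),('side',(220,140),[(55,35),(397,40),(399,140),(37,136)])):
    L=[onz(n,off[0]+x/4-.4,off[1]+y/4-.4,11)[:2] for x,y in pts]
    print(n,np.array(L),np.mean(L,0))
print('floor', [onz('scene',290+x/4-.4,150+y/4-.4,3)[:2] for x,y in((564,72),(604,64),(638,297),(718,278))])
print('floor side', [onz('side',220+x/4-.4,140+y/4-.4,3)[:2] for x,y in((73,98),(372,112),(268,131),(175,127))])
E
```

```text
m1 [662.5  79.3] [662.   78.8] [662.3  79.5  11.4]
m2 [664.3  14.5] [663.6  13.1] [664.   14.7  10.8]
m3 [645.7 -47.4] [645.  -48.1] [645.4 -47.2  11.2]
m4 [ 643.4 -112.2] [ 642.8 -112.9] [ 643.1 -112.2   11.2]
a32 [481.6 -45.9] [480.6 -47.3] [480.8 -45.7  30.5]
a44 [ 452.5 -146.3] [ 452.5 -147.1] [ 452.4 -146.4   43.5]
a56 [453.3  38.9] [453.4  37. ] [453.2  38.8  55.1]
a68 [502.3 130.6] [501.2 128.6] [501.4 131.2  66.3]
hex [ 529.7 -263.6] [ 527.8 -266.1] [ 528.3 -263.9   10.9]
hole [ 431.  -331.3] [ 429.1 -331.6] [ 429.5 -331.2   18.3]
green [ 545.3 -115.4] [ 544.6 -116.9] [ 544.8 -115.4   42.7]
orange [ 372.2 -110. ] [ 371.1 -112.4] [ 370.8 -109.9   41.7]
yellow [ 384.1 -203.8] [ 383.3 -205.8] [ 383.  -204.    42.1]
scene [[388.5 276.4]
 [405.1 372.5]
 [590.6 340.5]
 [572.5 244.6]] [489.2 308.5]
side [[403.2 367.6]
 [587.2 337.3]
 [571.8 242.3]
 [389.  271.5]] [487.8 304.7]
floor [array([410.6, 314.2]), array([414.3, 337.9]), array([561.1, 276.6]), array([567. , 321.8])]
floor side [array([409.3, 316.4]), array([564.3, 281.5]), array([507.7, 271.4]), array([460.2, 281.8])]
```

```bash
cat >> h.py <<'E'
def go(x,y,z,yaw=0.0):
    from rig import sense
    from scipy.spatial.transform import Rotation as R
    s=sense(); p=np.array(s['eef_pos']); r=s['tcp_rot']; M=R.from_euler('xyz',r).as_matrix()
    d=M.T@(np.array([x,y,z])-p)/10
    t=-(yaw-r[2]); t=(t+np.pi)%(2*np.pi)-np.pi
    print('t',round(s['clock'],2),'pos',p.round(1),'yaw',round(r[2],3),'q6',round(s['qpos'][5],2),'op',round(s['opening'],3),'F',np.round(s['contact_force'],1))
    print('-> trans cm',d.round(2),'twist',round(t,3))
E
python3 - <<'E'
from h import *
go(481,-46,150)
print(onz('scene',346,365,25),onz('scene',402,352,25))
E
```

```text
t 0.15 pos [179.1 598.4 230.7] yaw 1.28 q6 -0.0 op 0.999 F [ 0.3 -0.2  0.4]
-> trans cm [-53.07  47.4    8.13] twist 1.28
[766.626922   -54.72075706  25.        ] [783.9610663   48.25748375  25.        ]
```

Request:
arm_command(plan=[{"translation":[-53.07,47.4,4],"twist":1.28,"gripper":1},{"translation":[-53.07,47.4,4],"twist":1.28,"gripper":1},{"translation":[-53.07,47.4,4],"twist":1.28,"gripper":1},{"translation":[-53.07,47.4,4],"twist":1.28,"gripper":1},{"translation":[-53.07,47.4,4],"twist":1.28,"gripper":1}], squeeze=50)

```text
clock: 0.57
eef_pos: [267.6, 408.5, 219.3]
tcp_rot: [3.141, 0.001, 0.65]
contact_force: [1.4, 0.9, 0.4]
opening: 1.0
```

```bash
python3 -c "
from h import *
go(481,-46,150)"
```

```text
t 0.57 pos [267.6 408.5 219.3] yaw 0.65 q6 0.34 op 1.0 F [1.4 0.9 0.4]
-> trans cm [-10.49  49.09   6.97] twist 0.65
```

Request:
arm_command(plan=[{"translation":[-10.49,49.09,6.97],"twist":0.65,"gripper":1},{"translation":[-10.49,49.09,6.97],"twist":0.65,"gripper":1},{"translation":[-10.49,49.09,6.97],"twist":0.65,"gripper":1},{"translation":[-10.49,49.09,6.97],"twist":0.65,"gripper":1},{"translation":[-10.49,49.09,6.97],"twist":0.65,"gripper":1}])

```text
clock: 0.98
eef_pos: [355.1, 221.6, 190.9]
tcp_rot: [3.141, -0.0, 0.024]
contact_force: [1.0, 0.6, 0.2]
opening: 1.004
```

```bash
python3 -c "
from h import *
go(481,-46,150)"
```

```text
t 0.98 pos [355.1 221.6 190.9] yaw 0.024 q6 0.53 op 1.004 F [1.  0.6 0.2]
-> trans cm [11.93 27.06  4.11] twist 0.024
```

Request:
arm_command(plan=[{"translation":[11.93,27.06,4.11],"twist":0.024,"gripper":1},{"translation":[11.93,27.06,4.11],"twist":0.024,"gripper":1},{"translation":[11.93,27.06,4.11],"twist":0.024,"gripper":1},{"translation":[11.93,27.06,4.11],"twist":0.024,"gripper":1},{"translation":[11.93,27.06,4.11],"twist":0.024,"gripper":1}])

```text
clock: 1.4
eef_pos: [442.7, 34.5, 162.5]
tcp_rot: [3.141, -0.001, 0.0]
contact_force: [1.0, 0.2, -0.5]
opening: 0.998
```

```bash
python3 -c "
from h import *
go(481,-46,110)"
```

```text
t 1.4 pos [442.7  34.5 162.5] yaw 0.0 q6 0.08 op 0.998 F [ 1.   0.2 -0.5]
-> trans cm [3.82 8.04 5.25] twist 0.0
```

Request:
arm_command(plan=[{"translation":[3.82,8.04,5.25],"twist":0,"gripper":1},{"translation":[3.82,8.04,5.25],"twist":0,"gripper":1},{"translation":[3.82,8.04,5.25],"twist":0,"gripper":1},{"translation":[3.82,8.04,5.25],"twist":0,"gripper":1},{"translation":[3.82,8.04,5.25],"twist":0,"gripper":1}])

```text
clock: 1.82
eef_pos: [480.4, -46.8, 109.2]
tcp_rot: [3.141, 0.001, -0.002]
contact_force: [-0.4, 0.6, 1.5]
opening: 1.003
```

```bash
python3 -c "
from h import *
from rig import *
import cv2
cv2.imwrite('pics/w1.png',grab_frame('wrist'))
go(481,-46,4)"
```

```text
t 1.87 pos [480.5 -46.  109.8] yaw -0.001 q6 -0.1 op 1.0 F [-0.7  0.2 -0.6]
-> trans cm [ 0.06 -0.   10.58] twist -0.001
```

View pics/w1.png

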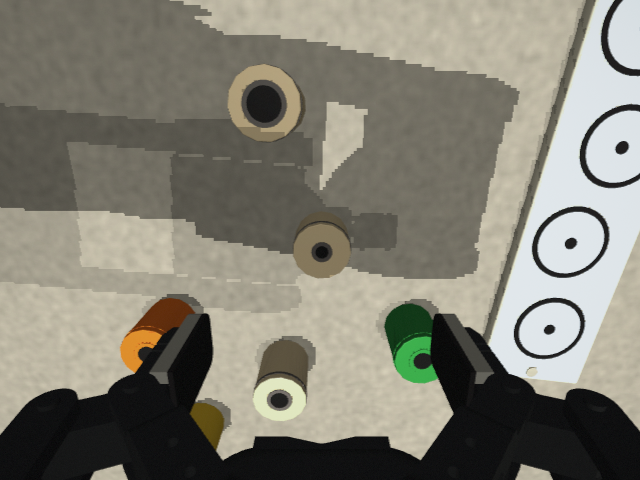

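Request:
arm_command(plan=[{"translation":[0.06,0,4],"twist":0,"gripper":1},{"translation":[0.06,0,8],"twist":0,"gripper":1},{"translation":[0.06,0,10.5],"twist":0,"gripper":1},{"translation":[0.06,0,10.5],"twist":0,"gripper":0.2},{"translation":[0.06,0,10.5],"twist":0,"gripper":0.2}])

```text
clock: 2.28
eef_pos: [480.2, -45.0, 4.8]
tcp_rot: [-3.142, 0.003, 0.0]
contact_force: [0.6, -0.5, 0.6]
opening: 0.751
```

Request:
arm_command(plan=[{"translation":[0,0,0],"twist":0,"gripper":0.2},{"translation":[0,0,0],"twist":0,"gripper":0.2},{"translation":[0,0,0],"twist":0,"gripper":0.2},{"translation":[0,0,0],"twist":0,"gripper":0.2},{"translation":[0,0,0],"twist":0,"gripper":0.2}])

```text
clock: 2.7
eef_pos: [481.6, -44.7, 7.1]
tcp_rot: [-3.141, -0.001, 0.0]
contact_force: [-1.4, 4.2, 8.1]
opening: 0.408
```

```bash
python3 -c "
from h import *
go(643,-112,80)"
```

```text
t 2.7 pos [481.6 -44.7   7.1] yaw 0.0 q6 -0.1 op 0.408 F [-1.4  4.2  8.1]
-> trans cm [16.14  6.73 -7.28] twist 0.0
```

Request:
arm_command(plan=[{"translation":[0,0,-4],"twist":0,"gripper":0.2},{"translation":[0,0,-7.3],"twist":0,"gripper":0.2},{"translation":[3.6,1.5,-7.3],"twist":0,"gripper":0.2},{"translation":[7.4,3,-7.3],"twist":0,"gripper":0.2},{"translation":[11,4.6,-7.3],"twist":0,"gripper":0.2}])

```text
clock: 3.12
eef_pos: [594.5, -91.2, 84.0]
tcp_rot: [3.141, -0.006, 0.001]
contact_force: [0.9, 0.2, 0.2]
opening: 0.403
```

```bash
python3 -c "
from h import *
go(643,-112,50)"
```

```text
t 3.12 pos [594.5 -91.2  84. ] yaw 0.001 q6 -0.16 op 0.403 F [0.9 0.2 0.2]
-> trans cm [4.83 2.09 3.43] twist 0.001
```

Request:
arm_command(plan=[{"translation":[3,1.3,0.4],"twist":0,"gripper":0.2},{"translation":[4.83,2.09,1],"twist":0,"gripper":0.2},{"translation":[4.83,2.09,2.5],"twist":0,"gripper":0.2},{"translation":[4.83,2.09,3.43],"twist":0,"gripper":0.2},{"translation":[4.83,2.09,3.43],"twist":0,"gripper":0.2}])

```text
clock: 3.53
eef_pos: [641.4, -111.7, 49.0]
tcp_rot: [3.141, -0.004, 0.001]
contact_force: [-0.5, 0.3, -0.8]
opening: 0.404
```

```bash
python3 -c "
from h import *
from rig import *
import cv2
cv2.imwrite('pics/w2.png',grab_frame('wrist'))
go(643,-112,20)"
```

```text
t 3.58 pos [ 641.6 -111.6   49.8] yaw 0.001 q6 -0.18 op 0.403 F [ 0.1 -0.5 -1. ]
-> trans cm [0.13 0.04 2.98] twist 0.001
```

View pics/w2.png

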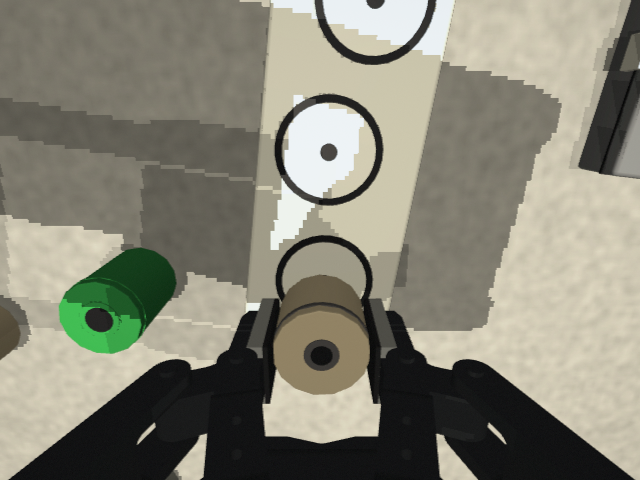

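Request:
arm_command(plan=[{"translation":[0.13,0.04,1.5],"twist":0,"gripper":0.2},{"translation":[0.13,0.04,2.5],"twist":0,"gripper":0.2},{"translation":[0.13,0.04,3.0],"twist":0,"gripper":0.2},{"translation":[0.13,0.04,3.05],"twist":0,"gripper":0.2},{"translation":[0.13,0.04,3.05],"twist":0,"gripper":0.2}])

```text
clock: 4.0
eef_pos: [642.5, -111.8, 18.7]
tcp_rot: [3.142, -0.003, 0.001]
contact_force: [-0.3, -0.6, -0.6]
opening: 0.402
```

Request:
arm_command(plan=[{"translation":[0,0,0],"twist":0,"gripper":0.6},{"translation":[0,0,0],"twist":0,"gripper":0.75},{"translation":[0,0,0],"twist":0,"gripper":0.8},{"translation":[0,0,-1],"twist":0,"gripper":0.8},{"translation":[0,0,-4],"twist":0,"gripper":0.8}])

```text
clock: 4.42
eef_pos: [639.5, -111.3, 55.8]
tcp_rot: [-3.14, 0.004, 0.001]
contact_force: [-0.5, -0.8, 0.2]
opening: 0.8
```

```bash
python3 -c "
from h import *
go(620,-120,100)"
```

```text
t 4.42 pos [ 639.5 -111.3   55.8] yaw 0.001 q6 -0.18 op 0.8 F [-0.5 -0.8  0.2]
-> trans cm [-1.96  0.87 -4.41] twist 0.001
```

Request:
arm_command(plan=[{"translation":[0,0,-4],"twist":0,"gripper":1},{"translation":[-4,0.8,-5.5],"twist":0,"gripper":1},{"translation":[-8,1.6,-5.5],"twist":0,"gripper":1},{"translation":[-12,2.4,-5.5],"twist":0,"gripper":1},{"translation":[-16,3.2,-5.5],"twist":0,"gripper":1}])

```text
clock: 4.83
eef_pos: [478.2, -143.7, 112.5]
tcp_rot: [-3.141, 0.002, 0.002]
contact_force: [0.3, 0.4, 0.2]
opening: 0.999
```

```bash
python3 -c "
from h import *
from rig import *
import cv2
a=grab_frame('side');b=grab_frame('scene')
a=cv2.resize(a[200:360,240:440],None,fx=3,fy=3); b=cv2.resize(b[220:380,220:420],None,fx=3,fy=3)
cv2.imwrite('pics/s3.png',cv2.resize(np.hstack([a,b]),(800,320)))
go(452.5,-146.5,60)"
```

```text
t 4.93 pos [ 472.8 -143.4  111.3] yaw -0.0 q6 -0.3 op 0.995 F [-0.1 -0.1 -0.5]
-> trans cm [-1.98  0.33  5.15] twist -0.0
```

View pics/s3.png

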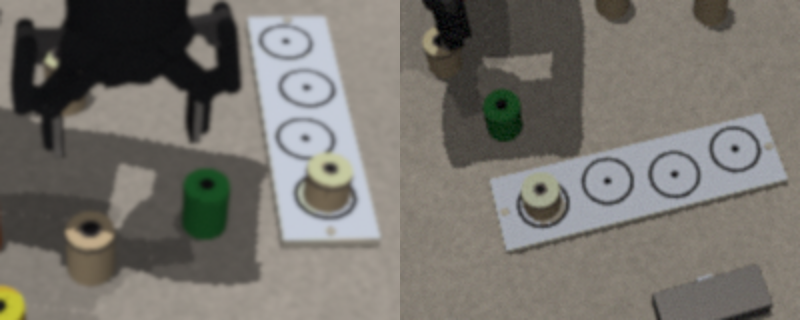

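Request:
arm_command(plan=[{"translation":[-2,0.33,2],"twist":0,"gripper":1},{"translation":[-2,0.33,4.5],"twist":0,"gripper":1},{"translation":[-2,0.33,8],"twist":0,"gripper":1},{"translation":[-2,0.33,10.1],"twist":0,"gripper":1},{"translation":[-2,0.33,10.1],"twist":0,"gripper":1}])

```text
clock: 5.35
eef_pos: [449.9, -145.8, 8.0]
tcp_rot: [-3.138, 0.014, -0.0]
contact_force: [-1.7, 0.5, 0.2]
opening: 0.999
```

Request:
arm_command(plan=[{"translation":[0,0,0],"twist":0,"gripper":0.25},{"translation":[0,0,0],"twist":0,"gripper":0.25},{"translation":[0,0,0],"twist":0,"gripper":0.25},{"translation":[0,0,0],"twist":0,"gripper":0.25},{"translation":[0,0,0],"twist":0,"gripper":0.25}])

```text
clock: 5.77
eef_pos: [451.1, -146.1, 9.5]
tcp_rot: [-3.139, 0.011, -0.0]
contact_force: [-1.1, 1.7, 7.1]
opening: 0.408
```

```bash
python3 -c "
from h import *
go(645.5,-47.5,100)"
```

```text
t 5.77 pos [ 451.1 -146.1    9.5] yaw -0.0 q6 -0.31 op 0.408 F [-1.1  1.7  7.1]
-> trans cm [19.34 -9.89 -9.23] twist -0.0
```

Request:
arm_command(plan=[{"translation":[0,0,-4],"twist":0,"gripper":0.25},{"translation":[0,0,-8],"twist":0,"gripper":0.25},{"translation":[3.6,-1.8,-9.2],"twist":0,"gripper":0.25},{"translation":[7.2,-3.6,-9.2],"twist":0,"gripper":0.25},{"translation":[10.8,-5.4,-9.2],"twist":0,"gripper":0.25}])

```text
clock: 6.18
eef_pos: [562.8, -92.1, 103.7]
tcp_rot: [-3.139, 0.006, -0.002]
contact_force: [-0.3, -0.4, -0.4]
opening: 0.409
```

```bash
python3 -c "
from h import *
go(645.5,-47.5,55)"
```

```text
t 6.18 pos [562.8 -92.1 103.7] yaw -0.002 q6 -0.16 op 0.409 F [-0.3 -0.4 -0.4]
-> trans cm [ 8.29 -4.47  4.83] twist -0.002
```

Request:
arm_command(plan=[{"translation":[3.5,-1.9,0.5],"twist":0,"gripper":0.25},{"translation":[7,-3.8,0.5],"twist":0,"gripper":0.25},{"translation":[8.29,-4.47,2],"twist":0,"gripper":0.25},{"translation":[8.29,-4.47,4.83],"twist":0,"gripper":0.25},{"translation":[8.29,-4.47,4.83],"twist":0,"gripper":0.25}])

```text
clock: 6.6
eef_pos: [643.6, -46.3, 51.5]
tcp_rot: [-3.139, 0.011, -0.0]
contact_force: [-2.7, 0.3, -1.4]
opening: 0.409
```

```bash
python3 -c "
from h import *
from rig import *
import cv2
cv2.imwrite('pics/w4.png',grab_frame('wrist'))
go(645.5,-47.5,22)"
```

```text
t 6.65 pos [643.4 -46.9  53.2] yaw -0.001 q6 -0.08 op 0.411 F [ 0.   1.  -0.2]
-> trans cm [0.25 0.07 3.12] twist -0.001
```

View pics/w4.png

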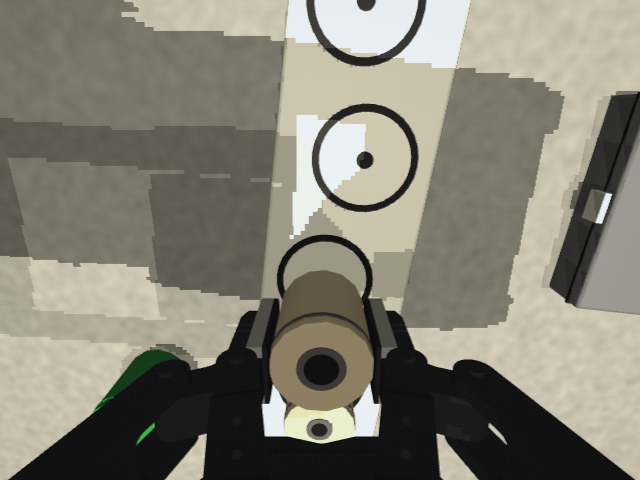

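Request:
arm_command(plan=[{"translation":[0.25,0.07,1.5],"twist":0,"gripper":0.25},{"translation":[0.25,0.07,2.5],"twist":0,"gripper":0.25},{"translation":[0.25,0.07,3.12],"twist":0,"gripper":0.25},{"translation":[0.25,0.07,3.12],"twist":0,"gripper":0.25},{"translation":[0.25,0.07,3.12],"twist":0,"gripper":0.25}])

```text
clock: 7.07
eef_pos: [645.4, -47.9, 22.7]
tcp_rot: [-3.139, 0.011, -0.001]
contact_force: [0.4, -0.3, -0.1]
opening: 0.405
```

Request:
arm_command(plan=[{"translation":[0,0,0],"twist":0,"gripper":0.6},{"translation":[0,0,0],"twist":0,"gripper":0.75},{"translation":[0,0,0],"twist":0,"gripper":0.8},{"translation":[0,0,-1],"twist":0,"gripper":0.8},{"translation":[0,0,-4],"twist":0,"gripper":0.8}])

```text
clock: 7.48
eef_pos: [642.9, -47.7, 59.9]
tcp_rot: [-3.139, 0.018, -0.001]
contact_force: [-0.9, 0.7, 0.7]
opening: 0.8
```

```bash
python3 -c "
from h import *
go(453.2,38.5,120)"
```

```text
t 7.48 pos [642.9 -47.7  59.9] yaw -0.001 q6 -0.08 op 0.8 F [-0.9  0.7  0.7]
-> trans cm [-19.08  -8.61  -5.65] twist -0.001
```

Request:
arm_command(plan=[{"translation":[0,0,-4],"twist":0,"gripper":1},{"translation":[-3.6,-1.6,-5.8],"twist":0,"gripper":1},{"translation":[-7.2,-3.2,-5.8],"twist":0,"gripper":1},{"translation":[-10.8,-4.8,-5.8],"twist":0,"gripper":1},{"translation":[-14.5,-6.4,-5.8],"twist":0,"gripper":1}])

```text
clock: 7.9
eef_pos: [497.9, 16.8, 121.9]
tcp_rot: [-3.139, 0.016, -0.002]
contact_force: [-0.1, -0.3, 0.5]
opening: 0.999
```

```bash
python3 -c "
from h import *
from rig import *
import cv2
a=grab_frame('side');b=grab_frame('scene')
a=cv2.resize(a[200:360,240:440],None,fx=3,fy=3); b=cv2.resize(b[220:380,220:420],None,fx=3,fy=3)
cv2.imwrite('pics/s5.png',cv2.resize(np.hstack([a,b]),(800,320)))
print(sense()['tcp_rot'])
go(453.2,38.5,75)"
```

```text
[-3.13836191e+00  2.30515516e-02  3.83763878e-05]
t 8.0 pos [492.4  17.7 120.7] yaw 0.0 q6 0.03 op 1.003 F [-0.6 -1.   0.1]
-> trans cm [-3.82 -2.06  4.67] twist 0.0
```

View pics/s5.png

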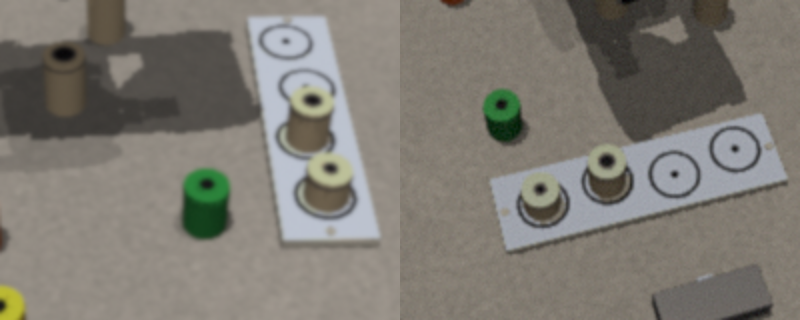

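Request:
arm_command(plan=[{"translation":[-3.82,-2.06,2],"twist":0,"gripper":1},{"translation":[-3.82,-2.06,4.5],"twist":0,"gripper":1},{"translation":[-3.82,-2.06,7.5],"twist":0,"gripper":1},{"translation":[-3.8,-2.06,7.5],"twist":0,"gripper":1},{"translation":[-3.8,-2.06,7.5],"twist":0,"gripper":1}])

```text
clock: 8.42
eef_pos: [452.5, 38.5, 46.6]
tcp_rot: [-3.139, 0.025, 0.0]
contact_force: [0.4, 0.2, -0.1]
opening: 1.002
```

```bash
python3 -c "
from h import *
go(453.2,38.5,14)"
```

```text
t 8.42 pos [452.5  38.5  46.6] yaw 0.0 q6 0.07 op 1.002 F [ 0.4  0.2 -0.1]
-> trans cm [0.15 0.01 3.26] twist 0.0
```

Request:
arm_command(plan=[{"translation":[0.15,0,2],"twist":0,"gripper":1},{"translation":[0.15,0,3.26],"twist":0,"gripper":1},{"translation":[0.15,0,3.26],"twist":0,"gripper":0.25},{"translation":[0.15,0,3.26],"twist":0,"gripper":0.25},{"translation":[0.15,0,3.26],"twist":0,"gripper":0.25}])

```text
clock: 8.83
eef_pos: [454.6, 38.5, 15.5]
tcp_rot: [-3.138, 0.023, -0.0]
contact_force: [0.3, 0.6, 0.0]
opening: 0.602
```

Request:
arm_command(plan=[{"translation":[0,0,0],"twist":0,"gripper":0.25},{"translation":[0,0,0],"twist":0,"gripper":0.25},{"translation":[0,0,0],"twist":0,"gripper":0.25},{"translation":[0,0,0],"twist":0,"gripper":0.25},{"translation":[0,0,0],"twist":0,"gripper":0.25}])

```text
clock: 9.25
eef_pos: [455.9, 38.5, 17.0]
tcp_rot: [-3.138, 0.021, -0.0]
contact_force: [-1.6, -1.3, 8.7]
opening: 0.41
```

```bash
python3 -c "
from h import *
go(664,14.5,115)"
```

```text
t 9.25 pos [455.9  38.5  17. ] yaw -0.0 q6 0.07 op 0.41 F [-1.6 -1.3  8.7]
-> trans cm [ 20.61   2.37 -10.24] twist -0.0
```

Request:
arm_command(plan=[{"translation":[0,0,-4],"twist":0,"gripper":0.25},{"translation":[0,0,-8],"twist":0,"gripper":0.25},{"translation":[3.6,0.4,-10.2],"twist":0,"gripper":0.25},{"translation":[7.2,0.8,-10.2],"twist":0,"gripper":0.25},{"translation":[7.2,0.8,-10.2],"twist":0,"gripper":0.25}])

```text
clock: 9.67
eef_pos: [538.7, 29.9, 121.6]
tcp_rot: [-3.138, 0.008, -0.0]
contact_force: [-0.7, 0.5, -0.6]
opening: 0.411
```

```bash
python3 -c "
from h import *
go(664,14.5,70)"
```

```text
t 9.67 pos [538.7  29.9 121.6] yaw -0.0 q6 0.05 op 0.411 F [-0.7  0.5 -0.6]
-> trans cm [12.57  1.55  5.05] twist -0.0
```

Request:
arm_command(plan=[{"translation":[4.1,0.5,0.5],"twist":0,"gripper":0.25},{"translation":[8.2,1,0.5],"twist":0,"gripper":0.25},{"translation":[12.2,1.5,0.5],"twist":0,"gripper":0.25},{"translation":[12.57,1.55,4],"twist":0,"gripper":0.25},{"translation":[12.57,1.55,5],"twist":0,"gripper":0.25}])

```text
clock: 10.08
eef_pos: [666.5, 13.9, 68.6]
tcp_rot: [-3.138, 0.006, -0.001]
contact_force: [-2.3, 0.2, -1.6]
opening: 0.412
```

```bash
python3 -c "
from h import *
go(664,14.5,29.5)"
```

```text
t 10.08 pos [666.5  13.9  68.6] yaw -0.001 q6 0.01 op 0.412 F [-2.3  0.2 -1.6]
-> trans cm [-0.23 -0.04  3.91] twist -0.001
```

Request:
arm_command(plan=[{"translation":[-0.23,-0.04,2],"twist":0,"gripper":0.25},{"translation":[-0.23,-0.04,3.2],"twist":0,"gripper":0.25},{"translation":[-0.23,-0.04,3.85],"twist":0,"gripper":0.25},{"translation":[-0.23,-0.04,3.85],"twist":0,"gripper":0.25},{"translation":[-0.23,-0.04,3.85],"twist":0,"gripper":0.25}])

```text
clock: 10.5
eef_pos: [663.9, 14.6, 30.7]
tcp_rot: [-3.138, 0.006, -0.001]
contact_force: [-0.5, 0.2, -0.8]
opening: 0.413
```

Request:
arm_command(plan=[{"translation":[0,0,0],"twist":0,"gripper":0.6},{"translation":[0,0,0],"twist":0,"gripper":0.75},{"translation":[0,0,0],"twist":0,"gripper":0.8},{"translation":[0,0,-1],"twist":0,"gripper":0.8},{"translation":[0,0,-4],"twist":0,"gripper":0.8}])

```text
clock: 10.92
eef_pos: [661.2, 14.4, 67.9]
tcp_rot: [-3.138, 0.013, -0.001]
contact_force: [-0.8, 0.8, -0.8]
opening: 0.801
```

```bash
python3 -c "
from h import *
go(501.5,130,140)"
```

```text
t 10.92 pos [661.2  14.4  67.9] yaw -0.001 q6 0.02 op 0.801 F [-0.8  0.8 -0.8]
-> trans cm [-16.07 -11.58  -6.96] twist -0.001
```

Request:
arm_command(plan=[{"translation":[0,0,-3],"twist":0,"gripper":1},{"translation":[-3.2,-2.3,-5],"twist":0,"gripper":1},{"translation":[-6.4,-4.6,-5],"twist":0,"gripper":1},{"translation":[-9.6,-6.9,-5],"twist":0,"gripper":1},{"translation":[-12.8,-9.2,-5],"twist":0,"gripper":1}])

```text
clock: 11.33
eef_pos: [532.9, 107.0, 121.4]
tcp_rot: [-3.138, 0.011, -0.001]
contact_force: [0.2, 0.8, -0.8]
opening: 0.999
```

```bash
python3 -c "
from h import *
from rig import *
import cv2
a=grab_frame('side');b=grab_frame('scene')
a=cv2.resize(a[200:360,240:440],None,fx=3,fy=3); b=cv2.resize(b[220:380,220:420],None,fx=3,fy=3)
cv2.imwrite('pics/s6.png',cv2.resize(np.hstack([a,b]),(800,320)))
print(sense()['tcp_rot'])
go(501.5,130,100)"
```

```text
[-3.13789485e+00  1.61269848e-02  1.56136425e-03]
t 11.43 pos [529.  108.4 120.6] yaw 0.002 q6 0.19 op 0.995 F [-0.  -0.9  0.5]
-> trans cm [-2.72 -2.16  2.11] twist 0.002
```

View pics/s6.png

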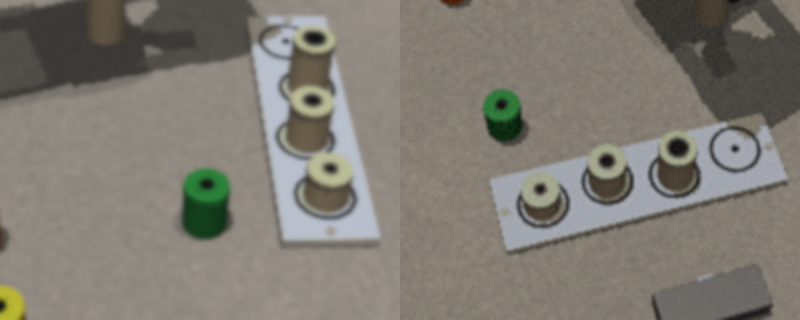

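Request:
arm_command(plan=[{"translation":[-2.72,-2.16,1],"twist":0,"gripper":1},{"translation":[-2.72,-2.16,2],"twist":0,"gripper":1},{"translation":[-2.72,-2.16,4.5],"twist":0,"gripper":1},{"translation":[-2.72,-2.16,5.5],"twist":0,"gripper":1},{"translation":[-2.72,-2.16,5.5],"twist":0,"gripper":1}])

```text
clock: 11.85
eef_pos: [499.7, 129.7, 64.5]
tcp_rot: [-3.139, 0.019, 0.002]
contact_force: [0.0, -0.4, 0.6]
opening: 1.001
```

```bash
python3 -c "
from h import *
go(501.5,130,22)"
```

```text
t 11.85 pos [499.7 129.7  64.5] yaw 0.002 q6 0.24 op 1.001 F [ 0.  -0.4  0.6]
-> trans cm [ 0.26 -0.02  4.25] twist 0.002
```

Request:
arm_command(plan=[{"translation":[0.26,0,2.5],"twist":0,"gripper":1},{"translation":[0.26,0,4.25],"twist":0,"gripper":1},{"translation":[0.26,0,4.25],"twist":0,"gripper":0.25},{"translation":[0.26,0,4.25],"twist":0,"gripper":0.25},{"translation":[0.26,0,4.25],"twist":0,"gripper":0.25}])

```text
clock: 12.27
eef_pos: [502.4, 129.7, 23.1]
tcp_rot: [-3.139, 0.019, 0.001]
contact_force: [0.0, -0.1, 0.3]
opening: 0.6
```

Request:
arm_command(plan=[{"translation":[0,0,0],"twist":0,"gripper":0.25},{"translation":[0,0,0],"twist":0,"gripper":0.25},{"translation":[0,0,0],"twist":0,"gripper":0.25},{"translation":[0,0,0],"twist":0,"gripper":0.25},{"translation":[0,0,0],"twist":0,"gripper":0.25}])

```text
clock: 12.68
eef_pos: [503.6, 129.9, 24.7]
tcp_rot: [-3.138, 0.016, 0.001]
contact_force: [-0.5, -1.5, 6.8]
opening: 0.411
```

```bash
python3 -c "
from h import *
go(662.3,79.3,115)"
```

```text
t 12.68 pos [503.6 129.9  24.7] yaw 0.001 q6 0.23 op 0.411 F [-0.5 -1.5  6.8]
-> trans cm [15.72  5.05 -9.3 ] twist 0.001
```

Request:
arm_command(plan=[{"translation":[0,0,-4],"twist":0,"gripper":0.25},{"translation":[0,0,-8],"twist":0,"gripper":0.25},{"translation":[3.6,1.1,-9.3],"twist":0,"gripper":0.25},{"translation":[7.2,2.3,-9.3],"twist":0,"gripper":0.25},{"translation":[7.2,2.3,-9.3],"twist":0,"gripper":0.25}])

```text
clock: 13.1
eef_pos: [584.9, 105.7, 120.0]
tcp_rot: [-3.137, 0.005, 0.001]
contact_force: [-0.2, 0.5, -0.2]
opening: 0.41
```

```bash
python3 -c "
from h import *
go(662.3,79.3,75)"
```

```text
t 13.1 pos [584.9 105.7 120. ] yaw 0.001 q6 0.17 op 0.41 F [-0.2  0.5 -0.2]
-> trans cm [7.76 2.66 4.45] twist 0.001
```

Request:
arm_command(plan=[{"translation":[3.7,1.3,0.5],"twist":0,"gripper":0.25},{"translation":[7.4,2.5,0.5],"twist":0,"gripper":0.25},{"translation":[7.76,2.66,3],"twist":0,"gripper":0.25},{"translation":[7.76,2.66,4.45],"twist":0,"gripper":0.25},{"translation":[7.76,2.66,4.45],"twist":0,"gripper":0.25}])

```text
clock: 13.52
eef_pos: [659.9, 78.7, 71.8]
tcp_rot: [-3.138, 0.011, -0.0]
contact_force: [-1.1, 0.1, -1.7]
opening: 0.411
```

```bash
python3 -c "
from h import *
go(662.3,79.3,37.5)"
```

```text
t 13.52 pos [659.9  78.7  71.8] yaw -0.0 q6 0.11 op 0.411 F [-1.1  0.1 -1.7]
-> trans cm [ 0.28 -0.04  3.43] twist -0.0
```

Request:
arm_command(plan=[{"translation":[0.28,-0.04,1.7],"twist":0,"gripper":0.25},{"translation":[0.28,-0.04,2.8],"twist":0,"gripper":0.25},{"translation":[0.28,-0.04,3.45],"twist":0,"gripper":0.25},{"translation":[0.28,-0.04,3.45],"twist":0,"gripper":0.25},{"translation":[0.28,-0.04,3.45],"twist":0,"gripper":0.25}])

```text
clock: 13.93
eef_pos: [661.8, 79.6, 37.7]
tcp_rot: [-3.138, 0.011, 0.0]
contact_force: [-0.2, -0.6, -0.1]
opening: 0.411
```

Request:
arm_command(plan=[{"translation":[0,0,0],"twist":0,"gripper":0.6},{"translation":[0,0,0],"twist":0,"gripper":0.75},{"translation":[0,0,0],"twist":0,"gripper":0.8},{"translation":[0,0,-1],"twist":0,"gripper":0.8},{"translation":[0,0,-4],"twist":0,"gripper":0.8}])

```text
clock: 14.35
eef_pos: [659.3, 79.1, 74.8]
tcp_rot: [-3.138, 0.018, 0.0]
contact_force: [-0.8, 0.5, -0.8]
opening: 0.8
```

```bash
python3 -c "
from h import *
go(483,-295,170,-0.972)"
```

```text
t 14.35 pos [659.3  79.1  74.8] yaw 0.0 q6 0.11 op 0.8 F [-0.8  0.5 -0.8]
-> trans cm [-17.82  37.38  -9.32] twist 0.972
```

Request:
arm_command(plan=[{"translation":[0,0,-4],"twist":0,"gripper":0.8},{"translation":[0,0,-8],"twist":0,"gripper":0.8},{"translation":[-2.5,3,-9.3],"twist":0.1,"gripper":0.8},{"translation":[-5,6.3,-9.3],"twist":0.2,"gripper":0.8},{"translation":[-5,6.3,-9.3],"twist":0.2,"gripper":0.8}])

```text
clock: 14.77
eef_pos: [607.6, 11.8, 170.6]
tcp_rot: [3.139, 0.018, -0.207]
contact_force: [-0.1, -0.1, -0.7]
opening: 0.798
```

```bash
python3 -c "
from h import *
go(483,-295,140,-0.972)"
```

```text
t 14.77 pos [607.6  11.8 170.6] yaw -0.207 q6 0.22 op 0.798 F [-0.1 -0.1 -0.7]
-> trans cm [-5.84 32.58  3.25] twist 0.765
```

Request:
arm_command(plan=[{"translation":[-5.84,32.58,3.25],"twist":0.765,"gripper":0.8},{"translation":[-5.84,32.58,3.25],"twist":0.765,"gripper":0.8},{"translation":[-5.84,32.58,3.25],"twist":0.765,"gripper":0.8},{"translation":[-5.84,32.58,3.25],"twist":0.765,"gripper":0.8},{"translation":[-5.84,32.58,3.25],"twist":0.765,"gripper":0.8}])

```text
clock: 15.18
eef_pos: [531.0, -177.7, 151.7]
tcp_rot: [3.13, 0.013, -0.83]
contact_force: [1.4, 0.4, 0.7]
opening: 0.799
```

```bash
python3 -c "
from h import *
go(483,-295,140,-0.972)"
```

```text
t 15.18 pos [ 531.  -177.7  151.7] yaw -0.83 q6 0.51 op 0.799 F [1.4 0.4 0.7]
-> trans cm [ 5.44 11.45  1.24] twist 0.142
```

Request:
arm_command(plan=[{"translation":[5.44,11.45,1.24],"twist":0.142,"gripper":0.8},{"translation":[5.44,11.45,1.24],"twist":0.142,"gripper":0.8},{"translation":[5.44,11.45,1.24],"twist":0.142,"gripper":0.8},{"translation":[5.44,11.45,1.24],"twist":0.142,"gripper":0.8},{"translation":[5.44,11.45,1.24],"twist":0.142,"gripper":0.8}])

```text
clock: 15.6
eef_pos: [481.9, -297.3, 140.5]
tcp_rot: [3.128, 0.01, -0.976]
contact_force: [-0.3, 0.9, -0.8]
opening: 0.797
```

```bash
python3 -c "
from h import *
from rig import *
import cv2
m=camera_model('wrist');f=grab_frame('wrist')
cv2.imwrite('pics/w7.png',f); np.save('m7.npy',m['pose'])
b=grab_frame('scene'); cv2.imwrite('pics/s7.png',b)
print(sense()['tcp_rot'])
go(483,-295,3,-0.972)"
```

```text
[ 3.12847654  0.01065825 -0.97334985]
t 15.7 pos [ 483.1 -294.9  140.5] yaw -0.973 q6 0.43 op 0.799 F [ 0.3  0.  -0.3]
-> trans cm [ 0.15 -0.16 13.74] twist -0.001
```

View pics/w7.png

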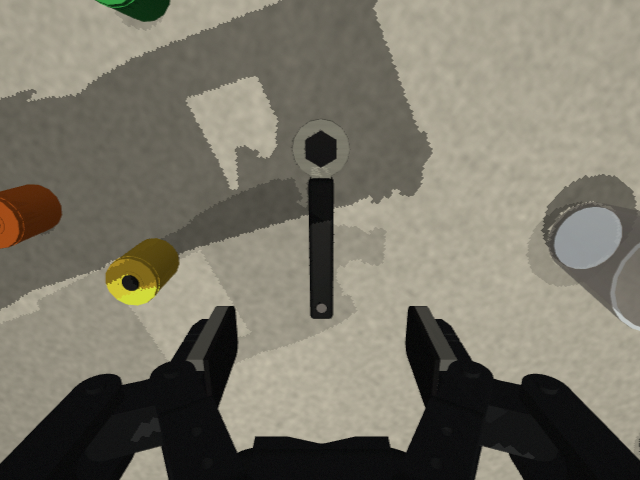

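View pics/s7.png

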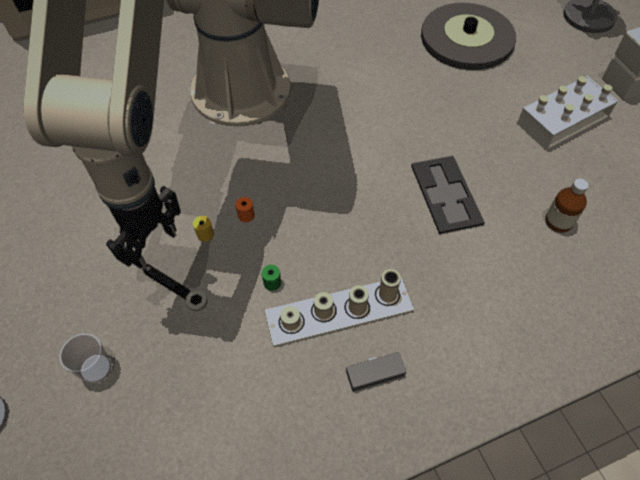

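```bash
python3 -c "
from h import *
from rig import camera_model
m=camera_model('wrist');m['pose']=np.load('m7.npy');C['wrist']=m
h=onz('wrist',321,308,20);x=onz('wrist',321,149,12);print(h,x,np.arctan2(*(x-h)[1::-1]))
e=onz('wrist',321,319,20);d=(x-h)[:2];d/=np.linalg.norm(d);print('grip',x[:2]-55*d,e[:2]+75*d)
print(onz('wrist',555,240,30),onz('scene',75,375,0),onz('scene',62,355,90))
"
```

```text
[ 426.85020428 -332.17198083   20.        ] [ 525.74860949 -265.25778818   12.        ] 0.5948447872541801
grip [ 480.19565771 -296.07869965] [ 480.91654375 -295.58224618]
[ 567.2330947  -433.09470779   30.        ] [ 583.9882808  -507.05722932    0.        ] [ 585.46288044 -496.47258169   90.        ]
```

Request:
arm_command(plan=[{"translation":[0.15,0,4],"twist":0,"gripper":0.8},{"translation":[0.15,0,8],"twist":0,"gripper":0.8},{"translation":[0.15,0,11],"twist":0,"gripper":0.8},{"translation":[0.15,0,11.5],"twist":0,"gripper":0.8},{"translation":[0.15,0,11.5],"twist":0,"gripper":0.8}])

```text
clock: 16.12
eef_pos: [481.5, -293.9, 24.2]
tcp_rot: [3.127, 0.014, -0.971]
contact_force: [0.4, -0.5, 0.8]
opening: 0.798
```

```bash
python3 -c "
from h import *
go(481.5,-295.5,3,-0.973)"
```

```text
t 16.12 pos [ 481.5 -293.9   24.2] yaw -0.971 q6 0.43 op 0.798 F [ 0.4 -0.5  0.8]
-> trans cm [0.17 0.06 2.12] twist 0.002
```

Request:
arm_command(plan=[{"translation":[0.17,0.06,1.5],"twist":0,"gripper":0.8},{"translation":[0.17,0.06,2.05],"twist":0,"gripper":0.8},{"translation":[0.17,0.06,2.05],"twist":0,"gripper":0.5},{"translation":[0.17,0.06,2.05],"twist":0,"gripper":0.1},{"translation":[0.17,0.06,2.05],"twist":0,"gripper":0.05}])

```text
clock: 16.53
eef_pos: [482.4, -295.8, 5.1]
tcp_rot: [3.128, 0.013, -0.971]
contact_force: [0.0, 0.4, -1.2]
opening: 0.378
```

Request:
arm_command(plan=[{"translation":[0,0,0],"twist":0,"gripper":0.05},{"translation":[0,0,0],"twist":0,"gripper":0.05},{"translation":[0,0,0],"twist":0,"gripper":0.05},{"translation":[0,0,0],"twist":0,"gripper":0.05},{"translation":[0,0,0],"twist":0,"gripper":0.05}], squeeze=70)

```text
clock: 16.95
eef_pos: [483.0, -296.1, 6.5]
tcp_rot: [3.129, 0.011, -0.971]
contact_force: [-0.8, 2.0, 7.6]
opening: 0.187
```

```bash
python3 -c "
from h import *
go(481.5,-295.5,130,-0.973)"
```

```text
t 16.95 pos [ 483.  -296.1    6.5] yaw -0.971 q6 0.43 op 0.187 F [-0.8  2.   7.6]
-> trans cm [ -0.28   0.25 -12.34] twist 0.002
```

Request:
arm_command(plan=[{"translation":[0,0,-3],"twist":0,"gripper":0.05},{"translation":[0,0,-6],"twist":0,"gripper":0.05},{"translation":[0,0,-10],"twist":0,"gripper":0.05},{"translation":[0,0,-12.3],"twist":0,"gripper":0.05},{"translation":[0,0,-12.3],"twist":0,"gripper":0.05}])

```text
clock: 17.37
eef_pos: [488.1, -298.2, 135.4]
tcp_rot: [3.132, 0.003, -0.972]
contact_force: [1.4, -0.6, -1.3]
opening: 0.19
```

```bash
python3 -c "
from h import *
from rig import *
import cv2
cv2.imwrite('pics/w8.png',grab_frame('wrist'))
go(488.3,307,130,-1.738)"
```

```text
t 17.42 pos [ 486.8 -297.5  132.7] yaw -0.972 q6 0.43 op 0.185 F [ 0.5 -0.7 -2.7]
-> trans cm [-49.83 -34.22   0.19] twist 0.766
```

View pics/w8.png

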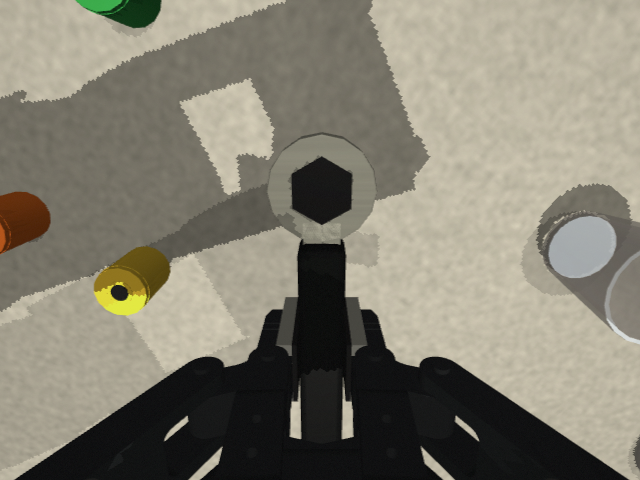

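Request:
arm_command(plan=[{"translation":[-49.83,-34.22,0.2],"twist":0.35,"gripper":0.05},{"translation":[-49.83,-34.22,0.2],"twist":0.35,"gripper":0.05},{"translation":[-49.83,-34.22,0.2],"twist":0.35,"gripper":0.05},{"translation":[-49.83,-34.22,0.2],"twist":0.35,"gripper":0.05},{"translation":[-49.83,-34.22,0.2],"twist":0.35,"gripper":0.05}])

```text
clock: 17.83
eef_pos: [484.7, -89.9, 128.3]
tcp_rot: [3.128, 0.003, -1.323]
contact_force: [1.6, 1.3, -1.9]
opening: 0.187
```

```bash
python3 -c "
from h import *
go(488.3,307,130,-1.738)"
```

```text
t 17.83 pos [484.7 -89.9 128.3] yaw -1.323 q6 1.14 op 0.187 F [ 1.6  1.3 -1.9]
-> trans cm [-38.39 -10.08  -0.2 ] twist 0.415
```

Request:
arm_command(plan=[{"translation":[-38.39,-10.08,-0.2],"twist":0.415,"gripper":0.05},{"translation":[-38.39,-10.08,-0.2],"twist":0.415,"gripper":0.05},{"translation":[-38.39,-10.08,-0.2],"twist":0.415,"gripper":0.05},{"translation":[-38.39,-10.08,-0.2],"twist":0.415,"gripper":0.05},{"translation":[-38.39,-10.08,-0.2],"twist":0.415,"gripper":0.05}])

```text
clock: 18.25
eef_pos: [486.2, 103.2, 128.5]
tcp_rot: [3.126, -0.004, -1.744]
contact_force: [1.2, 0.8, -2.4]
opening: 0.188
```

```bash
python3 -c "
from h import *
go(488.3,307,130,-1.738)"
```

```text
t 18.25 pos [486.2 103.2 128.5] yaw -1.744 q6 1.95 op 0.188 F [ 1.2  0.8 -2.4]
-> trans cm [-20.11   3.32  -0.18] twist -0.006
```

Request:
arm_command(plan=[{"translation":[-4,1.6,-0.2],"twist":0,"gripper":0.05},{"translation":[-8,3.2,-0.2],"twist":0,"gripper":0.05},{"translation":[-12,6,-0.2],"twist":0,"gripper":0.05},{"translation":[-12,8,-0.2],"twist":0,"gripper":0.05},{"translation":[-12,8,-0.2],"twist":0,"gripper":0.05}])

```text
clock: 18.67
eef_pos: [423.2, 237.0, 129.5]
tcp_rot: [3.121, -0.006, -1.741]
contact_force: [-0.7, -1.1, -2.0]
opening: 0.187
```

```bash
python3 -c "
from h import *
from rig import *
import cv2
m=camera_model('wrist');f=grab_frame('wrist')
cv2.imwrite('pics/w9.png',f); np.save('m9.npy',m['pose'])
go(488.3,307,130,-1.738)"
```

```text
t 18.72 pos [425.  235.9 129.7] yaw -1.741 q6 2.23 op 0.184 F [-0.4  0.4 -2.9]
-> trans cm [-8.07 -5.03 -0.17] twist -0.003
```

View pics/w9.png

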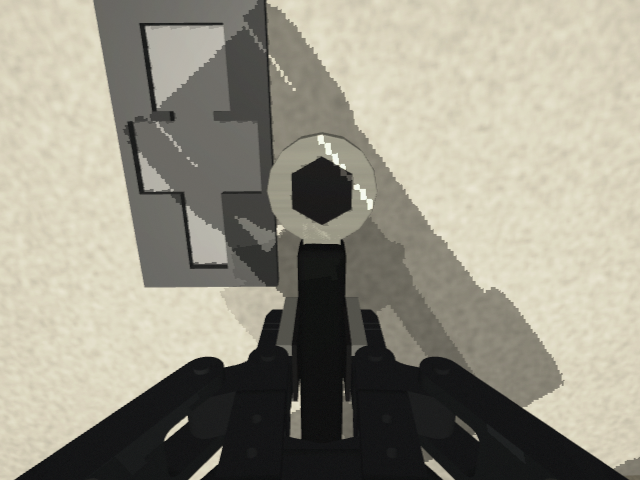

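```bash
python3 -c "
from h import *
from rig import camera_model
from scipy.optimize import least_squares
m=camera_model('wrist');m['pose']=np.load('m9.npy');C['wrist']=m
P=[((261,191),(-24,-42)),((258,121),(24,-42)),((229,268),(-80,-14)),((224,24),(80,-25)),((139,24),(80,25)),((128,122),(24,42)),((142,192),(-24,42)),((190,268),(-80,14))]
W=np.array([onz('wrist',*a,11)[:2] for a,b in P]);L=np.array([b for a,b in P],float)
f=lambda q:(q[:2]+L@np.array([[np.cos(q[2]),np.sin(q[2])],[-np.sin(q[2]),np.cos(q[2])]])-W).ravel()
r=least_squares(f,[488,307,-.17]);print(r.x,r.fun.reshape(-1,2).round(1))
h=onz('wrist',321,190,135);print('hex',h)
"
```

```text
[ 4.84964636e+02  3.08715330e+02 -1.63740141e-01] [[-1.6 -0.6]
 [ 0.6 -0.1]
 [ 0.   0.1]
 [ 1.1 -0.1]
 [ 0.8 -0.6]
 [ 0.6  0. ]
 [-1.2  1.8]
 [-0.4 -0.5]]
hex [476.21384768 227.40295598 135.        ]
```

```bash
python3 -c "
from h import *
go(488,307.3,60,-1.737)"
```

```text
t 18.72 pos [425.  235.9 129.7] yaw -1.741 q6 2.23 op 0.184 F [-0.4  0.4 -2.9]
-> trans cm [-8.14 -5.13  6.82] twist -0.004
```

Request:
arm_command(plan=[{"translation":[-3,-1.8,0],"twist":0,"gripper":0.05},{"translation":[-6,-3.6,0],"twist":0,"gripper":0.05},{"translation":[-8.14,-5.13,1],"twist":0,"gripper":0.05},{"translation":[-8.14,-5.13,4.5],"twist":0,"gripper":0.05},{"translation":[-8.14,-5.13,6.8],"twist":-0.004,"gripper":0.05}])

```text
clock: 19.13
eef_pos: [489.3, 307.3, 57.9]
tcp_rot: [3.123, -0.006, -1.737]
contact_force: [-0.7, -0.9, -3.4]
opening: 0.187
```

```bash
python3 -c "
from h import *
go(488,307.3,30,-1.737)"
```

```text
t 19.13 pos [489.3 307.3  57.9] yaw -1.737 q6 2.28 op 0.187 F [-0.7 -0.9 -3.4]
-> trans cm [0.   0.07 2.79] twist 0.0
```

Request:
arm_command(plan=[{"translation":[0,0.07,1.5],"twist":0,"gripper":0.05},{"translation":[0,0.07,2.8],"twist":0,"gripper":0.05},{"translation":[0,0.07,2.8],"twist":0,"gripper":0.05},{"translation":[0,0.07,2.8],"twist":0,"gripper":0.05},{"translation":[0,0.07,2.8],"twist":0,"gripper":0.05}])

```text
clock: 19.55
eef_pos: [488.8, 307.3, 30.6]
tcp_rot: [3.124, -0.005, -1.737]
contact_force: [0.9, 0.2, -1.9]
opening: 0.184
```

```bash
python3 -c "
from h import *
from rig import *
import cv2
b=grab_frame('scene')[130:280,390:590];c=grab_frame('side')[110:210,200:350]
cv2.imwrite('pics/w10.png',grab_frame('wrist'))
cv2.imwrite('pics/s10.png',np.hstack([cv2.resize(b,(400,300)),cv2.resize(c,(400,300))]))
go(488,307.3,9.5,-1.737)"
```

```text
t 19.7 pos [489.  307.7  31.2] yaw -1.737 q6 2.28 op 0.193 F [ 0.1 -0.5 -1.7]
-> trans cm [0.05 0.05 2.17] twist -0.0
```

View pics/w10.png

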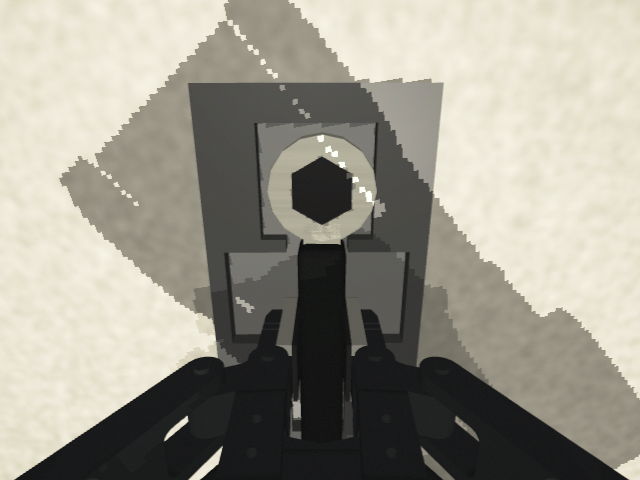

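View pics/s10.png

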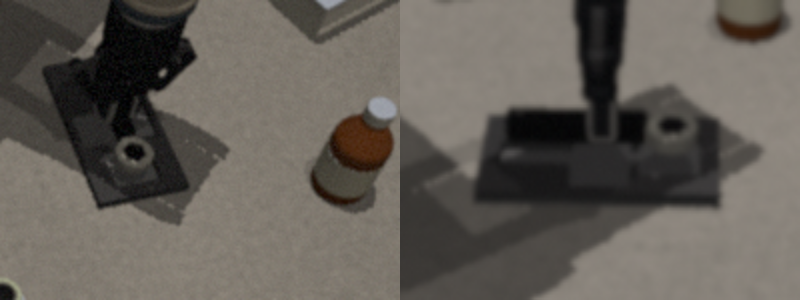

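```bash
python3 -c "
from h import *
for q in [(256,124),(376,124)]: print(onz('wrist',*q,11))
for q in [(262,237),(373,237)]: print('x30',onz('wrist',*q,11))
for z in(36,40): print('hex',onz('wrist',321,190,z))
"
```

```text
[567.46291117 320.42737625  11.        ]
[559.42437889 272.67518938  11.        ]
x30 [519.96144084 328.48119817  11.        ]
x30 [511.66229102 279.71632146  11.        ]
hex [541.74642127 298.3181674   36.        ]
hex [542.5874732  298.19922248  40.        ]
```

```bash
python3 -c "
from h import *
go(487.2,308.8,12,-1.737)"
```

```text
t 19.7 pos [489.  307.7  31.2] yaw -1.737 q6 2.28 op 0.193 F [ 0.1 -0.5 -1.7]
-> trans cm [-0.09  0.16  1.92] twist -0.0
```

Request:
arm_command(plan=[{"translation":[-0.09,0.16,0.2],"twist":0,"gripper":0.05},{"translation":[-0.09,0.16,0.8],"twist":0,"gripper":0.05},{"translation":[-0.09,0.16,1.4],"twist":0,"gripper":0.05},{"translation":[-0.09,0.16,1.9],"twist":0,"gripper":0.05},{"translation":[-0.09,0.16,1.9],"twist":0,"gripper":0.05}])

```text
clock: 20.12
eef_pos: [486.2, 308.3, 10.8]
tcp_rot: [3.123, -0.006, -1.737]
contact_force: [-1.3, -0.6, -0.7]
opening: 0.188
```

Request:
arm_command(plan=[{"translation":[0,0,0.1],"twist":0,"gripper":0.05},{"translation":[0,0,0.2],"twist":0,"gripper":0.05},{"translation":[0,0,0.2],"twist":0,"gripper":0.05},{"translation":[0,0,0.2],"twist":0,"gripper":0.05},{"translation":[0,0,0.2],"twist":0,"gripper":0.05}])

```text
clock: 20.53
eef_pos: [486.3, 308.4, 9.6]
tcp_rot: [3.123, -0.006, -1.737]
contact_force: [-3.9, -2.4, 9.6]
opening: 0.188
```

Request:
arm_command(plan=[{"translation":[0,0,0],"twist":0,"gripper":0.3},{"translation":[0,0,0],"twist":0,"gripper":0.42},{"translation":[0,0,0],"twist":0,"gripper":0.42},{"translation":[0,0,-0.5],"twist":0,"gripper":0.42},{"translation":[0,0,-1.5],"twist":0,"gripper":0.42}])

```text
clock: 20.95
eef_pos: [485.8, 308.0, 24.1]
tcp_rot: [3.122, -0.007, -1.737]
contact_force: [0.1, -0.4, 0.1]
opening: 0.419
```

Request:
arm_command(plan=[{"translation":[0,0,-3],"twist":0,"gripper":0.42},{"translation":[0,0,-6],"twist":0,"gripper":0.42},{"translation":[0,0,-10],"twist":0,"gripper":0.42},{"translation":[0,4,-12],"twist":0,"gripper":0.42},{"translation":[0,7,-12],"twist":0,"gripper":0.42}])

```text
clock: 21.37
eef_pos: [421.7, 321.8, 150.7]
tcp_rot: [3.127, -0.001, -1.739]
contact_force: [0.0, 0.7, -0.9]
opening: 0.422
```

```bash
python3 -c "
from h import *
from rig import *
import cv2
go(487,308,130,-1.737)
b=grab_frame('scene');c=grab_frame('side')
cv2.imwrite('pics/w11.png',grab_frame('wrist'))
cv2.imwrite('pics/s11.png',np.hstack([cv2.resize(b[150:350,250:500],(400,320)),cv2.resize(c[130:330,220:470],(400,320))]))
"
```

```text
t 21.37 pos [421.7 321.8 150.7] yaw -1.739 q6 2.37 op 0.422 F [ 0.   0.7 -0.9]
-> trans cm [ 0.26 -6.7   1.98] twist -0.002
```

View pics/w11.png

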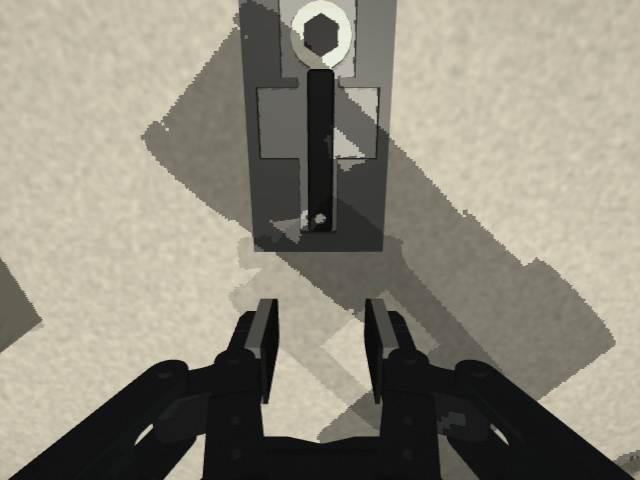

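View pics/s11.png

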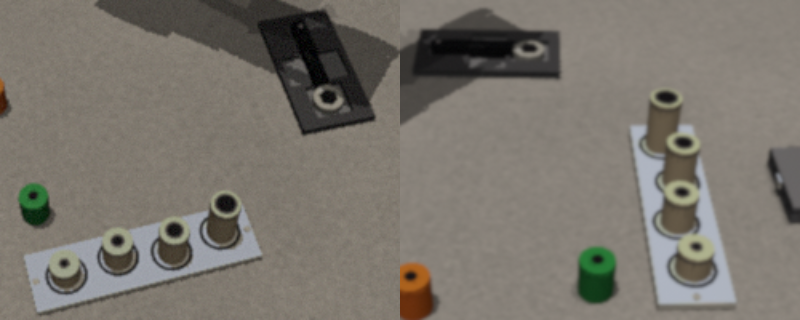

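```bash
python3 -c "
from rig import *
import cv2
b=grab_frame('scene');c=grab_frame('side')
cv2.imwrite('pics/e1.png',cv2.resize(b[145:245,400:500],(600,600),interpolation=cv2.INTER_CUBIC))
cv2.imwrite('pics/e2.png',cv2.resize(c[140:190,220:330],(792,360),interpolation=cv2.INTER_CUBIC))
cv2.imwrite('pics/e3.png',cv2.resize(b[265:345,260:420],(800,400),interpolation=cv2.INTER_CUBIC))
w=cv2.imread('pics/w11.png');cv2.imwrite('pics/e4.png',cv2.resize(w[0:260,220:420],None,fx=2.3,fy=2.3,interpolation=cv2.INTER_CUBIC))
"
```

```text
(no output)
```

View pics/e1.png

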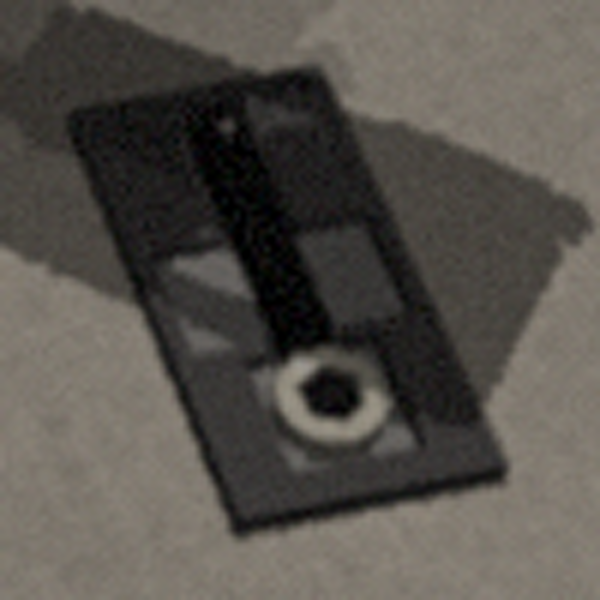

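View pics/e2.png

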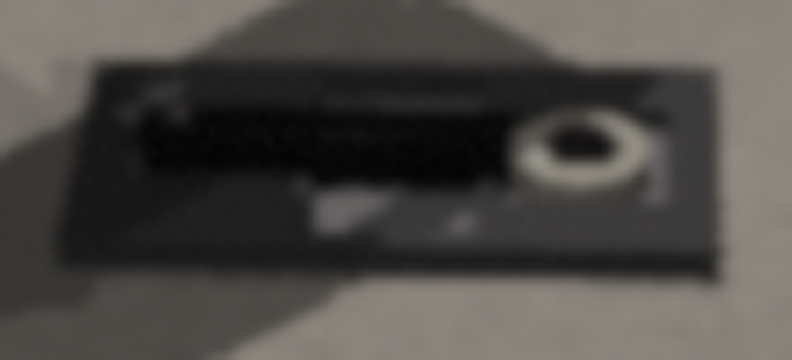

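View pics/e3.png

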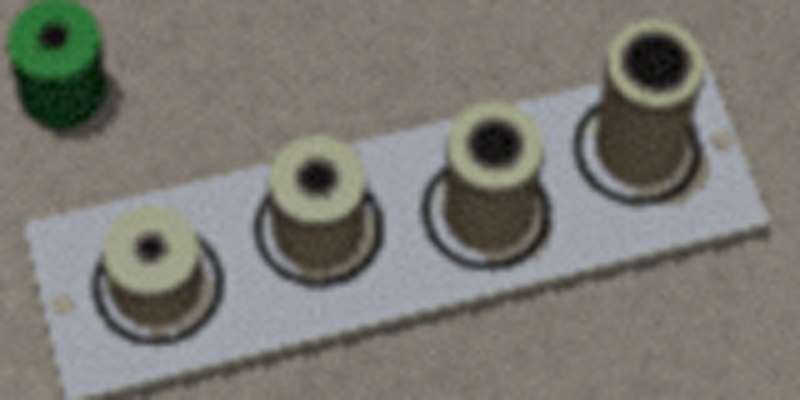

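View pics/e4.png

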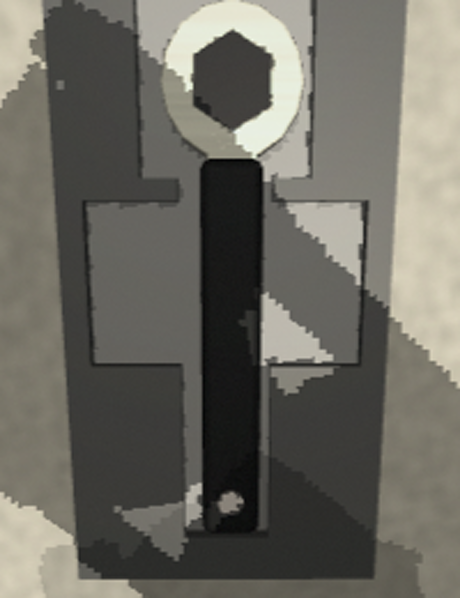

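```bash
python3 -c "
from h import *
def tri(a,b):
    o1,d1=ray('scene',*a);o2,d2=ray('side',*b)
    t=np.linalg.lstsq(np.c_[d1,-d2],o2-o1,rcond=None)[0];return ((o1+d1*t[0]+o2+d2*t[1])/2).round(1)
s=lambda x,y:(400+(x+.5)/6-.5,145+(y+.5)/6-.5)
t=lambda x,y:(220+(x+.5)/7.2-.5,140+(y+.5)/7.2-.5)
print('hex tri',tri(s(330,393),t(580,143)),onz('scene',*s(330,393),15),onz('side',*t(580,143),15))
print('hole tri',tri(s(226,125),t(180,115)),onz('scene',*s(226,125),23))
w=lambda x,y:(220+(x+.5)/2.3-.5,(y+.5)/2.3-.5)
print('wrist hex',onz('wrist',*w(232,78),15),'hole',onz('wrist',*w(230,503),23),'end',onz('wrist',*w(232,532),23),'chan end',onz('wrist',*w(228,537),11))
e=lambda x,y:(260+(x+.5)/5-.5,265+(y+.5)/5-.5)
for q,z,m in[((152,247),44,(643.2,-112.4)),((316,178),56,(645.4,-47.6)),((495,144),68,(664,14.2)),((656,62),80,(662.3,79.2))]:
    p=onz('scene',*e(*q),z)[:2]; print(p,p-m)
"
```

```text
hex tri [540.4 299.4  13.9] [541.00852795 298.79039323  15.        ] [540.07632634 297.87242365  15.        ]
hole tri [424.3 320.1  21.5] [424.28976256 320.01454917  23.        ]
wrist hex [542.77682053 298.47263816  15.        ] hole [425.1405519  318.88454827  23.        ] end [415.63497611 319.84512378  23.        ] chan end [410.23473748 322.01534209  11.        ]
[ 643.36803744 -112.86120333] [ 0.16803744 -0.46120333]
[646.5249671  -48.80337905] [ 1.1249671  -1.20337905]
[664.97609825  14.58368229] [0.97609825 0.38368229]
[662.85593764  80.16422966] [0.55593764 0.96422966]
```

```bash
python3 -c "
from rig import *
s=sense();print(s['clock'],abs(s['qvel']).max());print(job.sign_off())"
```

```text
21.6167 0.022782225007962446
the job is handed in; nothing more can be done
None
```

I handed the job in at 21.6 s of the 106 s allowed, with all four adapters and the spanner in place and released. No verdict was reported, so what follows rests on my own checks.

- **Adapters:** 68, 56, 44 and 32 mm stand on marks 1, 2, 3 and 4, with the tallest at the tray end. In the scene camera each centre is within about 2 mm of its mark. All look upright in both fixed cameras.
- **Spanner:** It lies in the tray's cut-out with its head in the wide end. Triangulation puts its top about 1–1.5 mm from the height expected when it is fully down. The gap at the plain end is about 5 mm, as it should be.
- **Disagreements:** The cameras differed by 2–4 mm on where the tray pocket is. I used a compromise position and confirmed the fit by the contact force when it seated. The tool also drifted by about 0.02 rad of tilt during the job, which did not visibly affect any placement.

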